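# Lock a water-filter cartridge in its stand

### The job

Stand the white filter cartridge in the socket of the counter-top filter stand, fully home on its flange. Then turn the cam knob counterclockwise by its handle, so that its tongue swings over the flange, until the sprung pin drops right into the cam's notch; feel for the drop and do not force the knob against the pin afterwards. Let go of everything and leave the other things on the counter where they stand.

Things in the scene. Friction and masses are not known exactly. Their poses are not given: they have to be found in the camera images.
- stand: Counter-top water-filter stand, fixed: a grey plate 115 x 205 x 6 mm carrying the socket block and the cam knob. Its origin is on the knob's axis at counter height; z up, the socket lies 80 mm along its -y, the sprung pin within 0.3 rad of its +x.
- socket (a point): Centre of the mouth of the cartridge socket: a black block 70 x 70 mm, top 33 mm above the counter, with a round hole 43 mm wide, 27 mm deep and chamfered by 3 mm. This point is level with the block's top.
- cartridge: Loose white filter cartridge, 72 mm tall, 0.22 kg: foot 40 mm in diameter and 25 mm long with a tapered end, then a flange 54 mm in diameter and 6 mm thick, then a round head 30 mm in diameter from 32 mm to 72 mm (grip here). Origin: centre of the foot's underside, z up to the head. Home, its flange lies on the socket block and its origin is 25 mm below the block's top.
- handle (a point): Point on the axis of the cam knob's upright handle, 90 mm above the counter. The handle is a round black post 14 mm in diameter, from 65 to 106 mm above the counter, on a crank arm (top at 65 mm) 60 mm from the knob's axis. It travels on a circle of radius 60 mm about knob_axis.
- knob_axis (a point): Point on the vertical axis of the cam knob, 90 mm above the counter (the hub itself ends at 65 mm). Turning takes up to 5 N at the handle; once the pin is in the notch, a shoulder of the cam meets it after at most 0.15 rad more and the force rises steeply: 10 N at the handle is plenty, over 25 N is forcing it.
- knob (a joint): Angle of the cam knob, rad, growing counterclockwise seen from above; it starts between -1.5 and -1.1. At 0 its tongue points straight at the socket's centre. The notch comes to the pin somewhere between -0.35 and 0.35, different every time and not known beforehand.
- tongue (a point): Tip of the knob's flat steel tongue (34 mm wide, 6 mm thick), 61 mm from the knob's axis, on its underside, 41.5 mm above the counter: it swings just over the cartridge's flange (top at 39 mm when home).
- pin (a joint): Sprung brass pin that rides on the cam's rim beside the knob, pressed towards the knob's axis with about 8 N: its position, m. About 0.006 while on the rim, about 0 once it has dropped into the notch.
- mug: White mug 80 mm wide, 90 mm tall, a bystander. Origin: centre of its underside.
- bowl: White bowl 100 mm wide, 45 mm tall, a bystander. Origin: centre of its underside.
- jar: Glass jar 68 mm wide, 110 mm tall, a bystander. Origin: centre of its underside.
- can: Steel can 66 mm wide, 100 mm tall, a bystander. Origin: centre of its underside.
- salt: Small glass jar with black cap, 40 mm wide, 60 mm tall, near the cartridge, a bystander. Origin: centre of its underside.
- tin: Dark steel tin 70 x 50 x 50 mm beside the stand, on the handle's side, a bystander. Origin: centre of its underside.
- spoon: Steel spoon lying on the counter, a bystander.
Things that resemble listed ones, but are neither listed nor needed, are in the scene too. What is meant by the stand is not red, and is the larger of those in its own colour.

How it is judged:
By the outcome, as a careful person would: the job done as asked, in the order asked, and still so for the second after the job is handed in, with the robot touching nothing.
It also fails if it takes over 54 s, if anything falls off the work surface, if the arm or the gripper's body presses on something with over 40 N, if the wrist force passes 120 N, or if a joint passes its speed limit or range.

### The arm

A 6-joint arm with a two-finger parallel gripper is mounted at the origin on the work surface. World frame = base frame: x ahead of the robot, y to its left, z up, the work surface at z = 0. Lengths are in mm, angles in rad, forces in N, time in s.
With the tool pointing down it reaches from about 350 to 875 mm from the base axis. Payload 4.2 kg.
Tool frame: the origin (TCP) lies between the finger pads; the fingertips stand 11 mm ahead of it and the grasp point (between the pads) lies 8 mm behind it; z points along the fingers, y is the direction in which the jaws open and shut (so a half turn about z gives the same grasp; the last joint's range is limited). The gripper opens to 85 mm and grips with 20 to 120 N. Pads are 22 mm wide; open, the fingers measure 114 mm over their backs; the gripper's body (76 mm by 85 mm) begins 54 mm behind the grasp point. The pads swing forward as they close: fully open they stand 13 mm farther back than shut.
Start: joints at [1.503, 0.385, 0.008, 0, -1.194, -0.259], TCP at [200.601, 591.911, 242.312] pointing down, gripper open.
Joint ranges: [-3.14, 3.14], [-1.21, 2.06], [-1.07, 1.41], [-3.16, 2.05], [-2.99, -0.16], [-3.1, 3.1]. Speed limits (rad/s): [2.79, 2.79, 3.14, 3.14, 3.14, 3.14].

### API

Orientations are given as a unit quaternion [x, y, z, w].
In Python, from bench import * gives the robot as it stands. The module is installed in compiled form; this text tells all that it offers.
- The arm moves only by the tool drive_tool, never from a script. Its argument "increments" is a list of rows, each a list of 3 entries, a list of its own where there are three numbers: the gripper command: -1 is shut, 1 is fully open, values between are in proportion, then the shift along the tool's x, y, z scaled (see below), then the turn about the tool's z scaled (see below). In form: [[hand, [tx, ty, tz], turn], ...]. A call has 1 to 20 rows; each row shifts and turns the commanded pose from where the row before left it, along the tool's axes as they then stand; what a row does not reach is not made up. The controller multiplies each number of a shift by 0.3 m and each number of a turn by 2 rad. A row lasts 1/8 s, in which the tool goes at most 62.5 mm and 10.7 degrees, less where a joint would pass 70% of its speed; a pose out of reach is approached as far as the arm can. A call with a number of a shift or a turn outside -1 to 1 is refused whole. A call with a gripper value outside its range is refused whole. The fingers move at their own pace and stop on an object; the grip force is fixed at half the most. Time passes only in rows, so rows that do not move let the fingers close. It gives the time, the measured TCP pose, the force and the opening at its end, in the units of the state.
- read_state(): the state, without advancing time (a new reading comes with each control period).
- get_image(name): name is "side" or "top"; returns the picture (384x512x3 uint8, red, green, blue); there is no depth.
- calibration(name): a dict with "fovy" (degrees; the focal length in pixels is half the picture's height over the tangent of half this angle, whatever the lens; pixels are square), "cx", "cy" (the principal point, pixels), "R" (3x3) and "t" (3): a world point X has camera coordinates R X + t. Camera axes: x right, y down, z forward; pixel columns grow to the right and rows downward; lengths in mm; the calibration is good to about 2 mm. A picture is of the moment at which its call begins. calibration takes no time and is no camera call.
- job_done(): hands the job in, once; it reports no verdict.
The state is a dict: "clock": time; "joints": joint angles; "joint_vel": joint speeds; "joint_efforts": joint torques, N m; "position": TCP position; "ee_rot": TCP orientation; "contact_force": force on the tool from outside, world axes, zero at the start; "wrist_torque": the same for the moment, N m; "gripper_width": finger opening in mm.
Only numpy, scipy, OpenCV 4.12 (cv2) and the standard library are available. Lean on these libraries where they do the work, as an engineer would, in place of code of your own. Each camera call takes 0.05 s, during which the arm holds its last target.

## Working session

There is one attempt and no reset: what is moved stays moved. The work goes in short steps, Python scripts to look and compute and a tool call to move; the robot and the scene stay as the last step left them, time stands still between calls to the robot, and variables do not carry over. Pictures are saved under pics/ and viewed, and the job is handed in when it is done.

Besides the shell and the picture viewer there is one more tool, called after "Call:" as name(argument=value, ...) on one line, values as JSON. drive_tool: Moves the arm, as the interface text tells. Shifts and turns lie within -1 to 1; 1 stands for 0.3 m of shift or 2 rad of turn. Its arguments: {"type":"object","properties":{"increments":{"type":"array"}},"required":["increments"]}

```bash
mkdir -p pics; python3 - <<'E'
from bench import *
import cv2
for n in ("top","side"):
    im=get_image(n); cv2.imwrite(f"pics/{n}0.png",im[:,:,::-1]); 
    c=calibration(n); print(n,c)
s=read_state(); print(s)
E
```

```text
top {'fovy': 47.18552481298482, 'cx': 262.9519532093426, 'cy': 188.78089434648302, 'R': array([[ 1.59647847e-02, -9.99872172e-01, -8.74604718e-04],
       [-9.97138732e-01, -1.58564887e-02, -7.39115774e-02],
       [ 7.38882613e-02,  2.05208466e-03, -9.97264415e-01]]), 't': array([  -6.80682366,  518.66059193, 1381.05278872])}
side {'fovy': 46.83469995872016, 'cx': 259.0839013612621, 'cy': 201.57490650164922, 'R': array([[ 0.99859322, -0.05110247,  0.01414616],
       [-0.02363689, -0.66782604, -0.74394198],
       [ 0.04746444,  0.74256105, -0.66809446]]), 't': array([-522.12430843,   82.38401437, 1333.51250274])}
{'clock': 0.1, 'joints': array([ 1.50255967e+00,  3.85470794e-01,  6.78156728e-03, -4.05320220e-04,
       -1.19397533e+00, -2.58569475e-01]), 'joint_vel': array([ 0.00140267, -0.00143794,  0.00167926,  0.00279768,  0.00060931,
        0.00090845]), 'joint_efforts': array([ 9.06387959e-04, -3.93317056e+01,  1.88929081e+01,  4.19794276e+00,
       -2.59431559e-03,  6.66743077e-06]), 'position': array([200.48660458, 591.46227983, 241.34815958]), 'ee_rot': array([ 9.86666787e-01, -1.62750554e-01, -9.87568305e-05,  9.47788960e-04]), 'contact_force': array([-0.33520614,  0.07615023, -0.37989117]), 'wrist_torque': array([ 0.00830572, -0.01335084, -0.00255776]), 'gripper_width': 85.54353217331585}
```

View pics/top0.png

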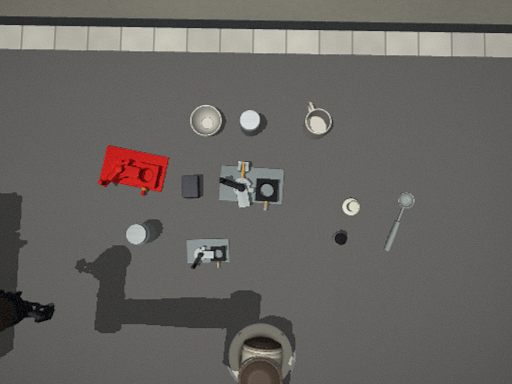

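View pics/side0.png

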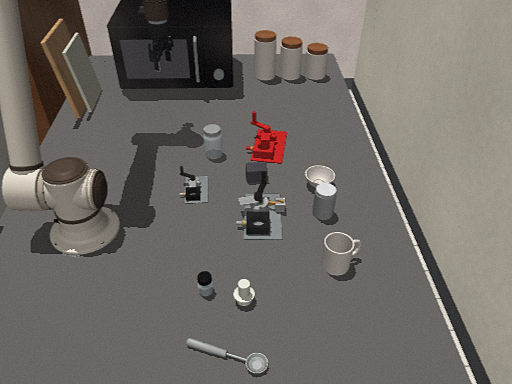

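The top picture shows the large grey stand at about (251,185), with its socket at about (267,189). The cartridge stands upright at (351,207), the salt at (341,238) and the tin at (191,186). The small grey stand at (208,251) and the red one are decoys.

```bash
cat > h.py <<'E'
import numpy as np, cv2
from bench import *
def cam(n):
    c=calibration(n); f=192/np.tan(np.radians(c['fovy']/2)); return c,f
def ray(n,u,v):
    c,f=cam(n); R=np.array(c['R']);t=np.array(c['t'])
    d=R.T@np.array([(u-c['cx'])/f,(v-c['cy'])/f,1]); return -R.T@t,d/np.linalg.norm(d)
def onz(n,u,v,z):
    o,d=ray(n,u,v); return o+d*(z-o[2])/d[2]
def proj(n,X):
    c,f=cam(n); p=np.array(c['R'])@np.array(X,float)+c['t']; return np.array([f*p[0]/p[2]+c['cx'],f*p[1]/p[2]+c['cy']])
def two(a,b):
    o1,d1=ray('top',*a);o2,d2=ray('side',*b)
    s=np.linalg.lstsq(np.c_[d1,-d2],o2-o1,rcond=None)[0]
    p,q=o1+s[0]*d1,o2+s[1]*d2; return (p+q)/2,np.linalg.norm(p-q)
E
python3 - <<'E'
import cv2,numpy as np
t=cv2.imread('pics/top0.png');s=cv2.imread('pics/side0.png')
c=t[150:220,210:300];cv2.imwrite('pics/c1.png',cv2.resize(c,None,fx=8,fy=8,interpolation=cv2.INTER_CUBIC))
c=s[165:245,225:300];cv2.imwrite('pics/c2.png',cv2.resize(c,None,fx=7,fy=7,interpolation=cv2.INTER_CUBIC))
a=cv2.resize(t[190:255,320:380],None,fx=6,fy=6,interpolation=cv2.INTER_CUBIC)
b=cv2.resize(s[260:325,190:260],None,fx=5.5,fy=6,interpolation=cv2.INTER_CUBIC)
cv2.imwrite('pics/c3.png',np.hstack([a,b[:390]]))
E
```

```text
(no output)
```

View pics/c1.png

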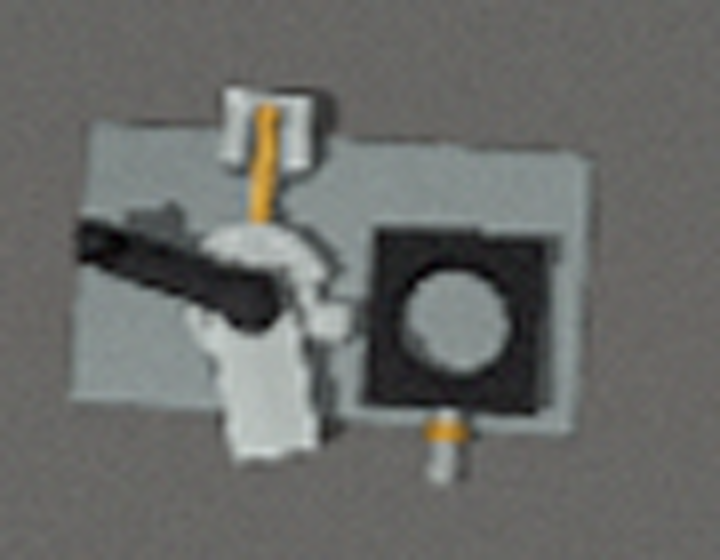

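View pics/c2.png

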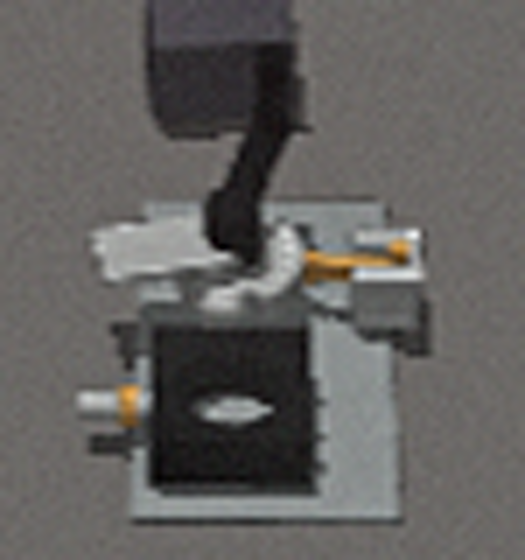

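View pics/c3.png

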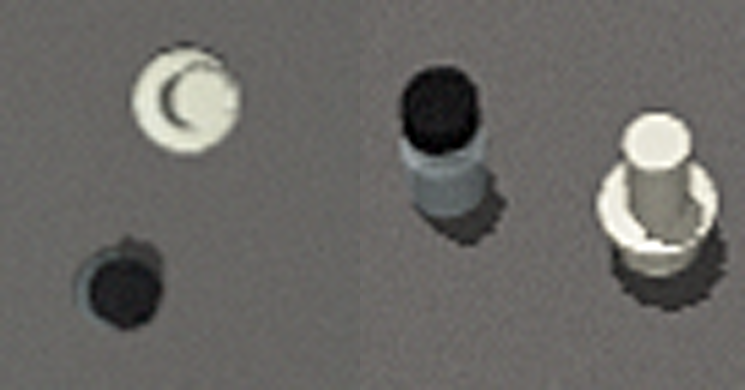

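```bash
python3 - <<'E'
from h import *
print('cams',ray('top',256,192)[0].round(),ray('side',256,192)[0].round())
t=cv2.imread('pics/top0.png').astype(int);s=cv2.imread('pics/side0.png').astype(int)
def blob(im,mask,box):
    x0,y0,x1,y1=box; m=np.zeros(im.shape[:2],np.uint8); m[y0:y1,x0:x1]=mask[y0:y1,x0:x1]
    cs,_=cv2.findContours(m,cv2.RETR_EXTERNAL,cv2.CHAIN_APPROX_NONE)
    return max(cs,key=cv2.contourArea) ,m
# cartridge bright in top
tw=((t.min(2)>140)).astype(np.uint8); sw=(s.min(2)>140).astype(np.uint8)
c,m=blob(t,tw,(335,195,365,222)); print('cart top view',cv2.minEnclosingCircle(c),cv2.fitEllipse(c),cv2.contourArea(c))
print('flange pos z31', onz('top',*cv2.fitEllipse(c)[0],29))
tb=(t.max(2)<60).astype(np.uint8)
c,m=blob(t,tb,(254,176,282,204)); r=cv2.minAreaRect(c); print('block',r); print(onz('top',*r[0],33), [onz('top',*p,33)[:2].round(1) for p in cv2.boxPoints(r)])
c,m=blob(t,tb,(215,170,250,195)); print('crank',c.reshape(-1,2).min(0),c.reshape(-1,2).max(0),cv2.minAreaRect(c))
g=(np.abs(t-np.array([140,140,125])).max(2)<200)
sb=(s.max(2)<60).astype(np.uint8)
c,m=blob(s,sw,(225,275,265,312)); print('side cart',cv2.boundingRect(c))
c,m=blob(s,sb,(243,205,275,240)); print('side block',cv2.boundingRect(c),cv2.minAreaRect(c),)
for y in range(176,206): print(y,' '.join('%3d'%v for v in t[y,254:284].mean(1)))
print()
for y in range(172,196): print(y,' '.join('%3d'%v for v in t[y,214:250].mean(1)))
E
```

```text
cams [ 4.150e+02 -1.000e+00  1.416e+03] [ 460. -962.  960.]
cart top view ((350.4787292480469, 206.37942504882812), 8.632299423217773) ((350.2411193847656, 206.481201171875), (15.532599449157715, 16.652551651000977), 112.83871459960938) 194.0
flange pos z31 [ 466.40111583 -274.62457512   29.        ]
block ((266.5, 190.0), (22.0, 21.0), 90.0)
[514.00412165  -9.8177541   33.        ] [array([548.3,  23.9]), array([549.4, -42.4]), array([479.8, -43.4]), array([478.8,  22.7])]
crank [220 178] [244 190] ((231.8042755126953, 184.1263427734375), (26.18854522705078, 6.919980049133301), 17.354022979736328)
side cart (238, 279, 12, 10)
side block (246, 211, 24, 24) ((257.5, 222.5), (23.0, 23.0), 90.0)
176 140 139 140 140 145 140 138 137 139 140 144 137 140 137 135 139 139 138 138 140 135 139 139 139 138 138 138 138 147 109
177 140 136 143 145 143 147 142 140 143 147 143 143 144 146 141 141 140 140 136 139 143 138 137 139 137 138 139 137 142 107
178 140 142 113  78  82  83  85  82  84  89  91  95  95  95  99  94 126 147 143 144 144 142 145 142 141 141 140 138 143 105
179 143 146 101  29  33  3
[... 6174 characters left out ...]
 142 141 140 140 140 143 138 140 140 139 143 168 177 190 196 175 141  98  78  79 127 171 179 192 152 137 178
192 102 104 100 102  96 123 142 139 141 138 141 142 142 142 142 141 140 141 139 140 158 178 195 195 186 183 171 166 160 176 181 179 192 140  78 114
193 101  99 101  98  96 125 142 140 142 141 145 140 140 140 140 143 143 143 141 141 144 164 188 194 189 184 182 183 177 177 177 177 184 133  60  80
194 100 102 101 101  94 124 139 139 142 135 138 138 140 140 141 144 144 143 136 143 142 132 142 177 186 182 181 178 175 176 175 176 180 145  85  76
195  99 103 103 101  95 127 145 143 140 141 139 142 143 141 139 141 142 141 143 142 142 137 115 156 189 183 182 179 178 175 176 176 182 162 112  80
```

```bash
python3 - <<'E'
from h import *
o=np.array([210,150]); f=lambda x,y:(x+.5)/8+o-.5 if 0 else np.array([(x+.5)/8-.5+210,(y+.5)/8-.5+150])
P=[onz('top',*f(*p),6) for p in [(93,122),(592,155),(575,433),(70,399)]]
for p in P: print('plate',p.round(1))
P=np.array(P); print('lens',[np.linalg.norm(P[i]-P[(i+1)%4]).round(1) for i in range(4)])
ey=(P[0]+P[3]-P[1]-P[2])[:2]; ey/=np.linalg.norm(ey); ex=(P[0]+P[1]-P[2]-P[3])[:2]; ex/=np.linalg.norm(ex)
print('ey',ey,'ex',ex, 'yaw',np.arctan2(-ey[0],ey[1]),np.arctan2(ex[1],ex[0]),'plate ctr',P.mean(0))
S=onz('top',266.4,189.65,33); print('socket',S)
A=S[:2]+80*ey; print('axis',A)
H=onz('top',221.6,180.1,106); print('handle',H, np.linalg.norm(H[:2]-A))
print('ctr rel axis in stand frame',(P.mean(0)[:2]-A)@ex,(P.mean(0)[:2]-A)@ey)
print('hub end expected px',proj('top',[*A,65]),'handle side px',proj('side',[*H[:2],106]))
yaw=np.arctan2(ex[1],ex[0])
sx,sy=S[:2]
for dx,dy,z in [(-35,35,33),(35,35,33),(35,-35,33),(-35,-35,33),(-35,-35,6),(35,-35,6)]:
    X=S[:2]+dx*ex+dy*ey; u=proj('side',[*X,z]); print('side blk',(dx,dy,z),u.round(1),'crop c2',((u-[225,165]+.5)*7-.5).round())
print('side hole ctr crop',((proj('side',S)-[225,165]+.5)*7-.5).round())
for p,q in zip(P,[(150,200),(385,205),(405,520),(130,518)]):
    print('side plate',((proj('side',p)-[225,165]+.5)*7-.5).round())
# cartridge : circles
t=cv2.imread('pics/top0.png');s=cv2.imread('pics/side0.png')
for n,im,(x0,y0,x1,y1) in (('top',t,(338,195,364,219)),('side',s,(230,276,260,310))):
    print(n)
    for y in range(y0,y1): print(y,' '.join('%3d'%v for v in im[y,x0:x1].mean(1)))
E
```

```text
plate [595.1 137.5   6. ]
plate [584.9 -64.    6. ]
plate [472.7 -58.6   6. ]
plate [483.1 144.2   6. ]
lens [np.float64(201.8), np.float64(112.4), np.float64(203.0), np.float64(112.2)]
ey [0.05093986 0.99870172] ex [ 0.99855501 -0.05373904] yaw -0.05096191325958169 -0.053764936693039445 plate ctr [533.95968912  39.80425819   6.        ]
socket [515.1053707   -9.48547997  33.        ]
axis [519.18055927  70.41065785]
handle [536.34317178 125.39290552 106.        ] 57.598635635374215
ctr rel axis in stand frame 16.402532669387707 -29.813817307682772
hub end expected px [240.56849567 187.17290474] handle side px [261.82994029 171.76116816]
side blk (-35, 35, 33) [245.4 210.8] crop c2 [146. 324.]
side blk (35, 35, 33) [268.3 211.1] crop c2 [306. 326.]
side blk (35, -35, 33) [268.7 227.4] crop c2 [309. 440.]
side blk (-35, -35, 33) [244.9 227.1] crop c2 [142. 438.]
side blk (-35, -35, 6) [244.9 233.5] crop c2 [143. 482.]
side blk (35, -35, 6) [268.4 233.8] crop c2 [307. 484.]
side hole ctr crop [226. 380.]
side plate [380. 200.]
side plate [396. 512.]
side plate [130. 510.]
side plate [1
[... 6126 characters left out ...]
 127 131 127 123 128 132 127 133 112  73  48  54  55  46  50  80 111 106 102 106
305 101 102 104 103 107  86  38  43  45  51  66  94 133 155 153 142 103  74  46  50  47  51  52  54  50  48  76 104 106 105
306 106 104 105 104 108 107  91  42  51  48  56  49  52  49  53  57  51  55  52  55  53  53  50  42  46  75 105 103 104 102
307 101 105 101 105 107 106 114  85  53  46  50  53  51  52  43  45  51  50  55  51  49  53  53  45  79 106 112 108 106 107
308 104 108 109 103 103 107 111  87  42  49  49  49  57  53  53  57  55  55  57  50  52  52  53  73 111 112 102 102 105  98
309 104 103 102 106 107 108 104 108 108  88  45  48  51  58  54  51  51  53  51  52  50  44  38  70 109 103 102 103 107 102
```

```bash
cat >> h.py <<'E'
def yaw(q):
    from scipy.spatial.transform import Rotation as Ro
    M=Ro.from_quat(q).as_matrix(); return np.arctan2(M[1,0],M[0,0]),M
def plan(goal,psi=None,rows=None,hand=1,start=None):
    s=read_state(); p,y=(s['position'],yaw(s['ee_rot'])[0]) if start is None else start
    d=np.array(goal,float)-p; dpsi=0 if psi is None else (psi-y+np.pi)%(2*np.pi)-np.pi
    n=rows or int(max(np.ceil(np.linalg.norm(d)/57),np.ceil(abs(dpsi)/.18),1))
    out=[];tr=round(-dpsi/n/2,4); 
    for i in range(n):
        w=d/n; a=[w[0]*np.cos(y)+w[1]*np.sin(y), w[0]*np.sin(y)-w[1]*np.cos(y), -w[2]]
        out.append([hand,[round(v/300,4) for v in a],tr]); y+=dpsi/n
    print(n,str(out).replace(' ','')); return np.array(goal,float),y
def st():
    s=read_state(); print('t',round(s['clock'],2),'p',s['position'].round(1),'yaw',yaw(s['ee_rot'])[0].round(3),'F',s['contact_force'].round(1),'M',s['wrist_torque'].round(2),'w',round(s['gripper_width'],1),'j',s['joints'].round(2))
E
python3 - <<'E'
from h import *
st(); print(yaw(read_state()['ee_rot'])[1].round(3))
C1=onz('top',350.4,206.5,30); C2=onz('side',243.6,283.2,72); print(C1,C2)
print('top head',onz('top',353.2,206.6,72), proj('top',[*C1[:2],72]))
print('salt',onz('top',341,238,60))
g=[(C1[0]+C2[0])/2,(C1[1]+C2[1])/2]; print(g)
p=plan([440,200,240],None)
p=plan([g[0],g[1],130],-np.pi/2,start=p,hand=.3)
E
```

```text
t 0.1 p [200.5 591.5 241.3] yaw -0.327 F [-0.3  0.1 -0.4] M [ 0.01 -0.01 -0.  ] w 85.5 j [ 1.5   0.39  0.01 -0.   -1.19 -0.26]
[[ 0.947 -0.321 -0.001]
 [-0.321 -0.947 -0.002]
 [ 0.     0.002 -1.   ]]
[ 466.31297775 -274.9280192    30.        ] [ 469.11518897 -277.22605555   72.        ]
top head [ 464.59575206 -275.18901527   72.        ] [353.11499631 206.03649982]
salt [ 368.1788996  -240.31574632   60.        ]
[np.float64(467.7140833606377), np.float64(-276.07703737452243)]
9 [[1,[np.float64(0.1306),np.float64(0.1088),np.float64(0.0005)],0.0],[1,[np.float64(0.1306),np.float64(0.1088),np.float64(0.0005)],0.0],[1,[np.float64(0.1306),np.float64(0.1088),np.float64(0.0005)],0.0],[1,[np.float64(0.1306),np.float64(0.1088),np.float64(0.0005)],0.0],[1,[np.float64(0.1306),np.float64(0.1088),np.float64(0.0005)],0.0],[1,[np.float64(0.1306),np.float64(0.1088),np.float64(0.0005)],0.0],[1,[np.float64(0.1306),np.float64(0.1088),np.float64(0.0005)],0.0],[1,[np.float64(0.1306),np.float64(0.1088),np.float64(0.0005)],0.0],[1,[np.float64(0.1306),np.float64(0.1088),np.float64(0.0005)],0.0]]
9 [[0.3,[np.float64(0.0663),np.float64(0.1637),np.float64(0.0407)],np.float64(0.0691)],[0.3,[np.float64(0.0883),np.float64(0.153),np.float64(0.0407)],np.float64(0.0691)],[0.3,[np.float64(0.1085),np.float64(0.1394),np.float64(0.0407)],np.float64(0.0691)],[0.3,[np.float64(0.1267),np.float64(0.1231),np.float64(0.0407)],np.float64(0.0691)],[0.3,[np.float64(0.1424),np.float64(0.1045),np.float64(0.0407)],np.float64(0.0691)],[0.3,[np.float64(0.1555),np.float64(0.0839),np.float64(0.0407)],np.float64(0.0691)],[0.3,[np.float64(0.1655),np.float64(0.0616),np.float64(0.0407)],np.float64(0.0691)],[0.3,[np.float64(0.1724),np.float64(0.0382),np.float64(0.0407)],np.float64(0.0691)],[0.3,[np.float64(0.1761),np.float64(0.0141),np.float64(0.0407)],np.float64(0.0691)]]
```

Call:
drive_tool(increments=[[1,[0.13,0.109,0],0],[1,[0.13,0.109,0],0],[1,[0.13,0.109,0],0],[1,[0.13,0.109,0],0],[1,[0.13,0.109,0],0],[1,[0.13,0.109,0],0],[1,[0.13,0.109,0],0],[1,[0.13,0.109,0],0],[0.5,[0.13,0.109,0],0],[0.3,[0.066,0.164,0.04],0.069],[0.3,[0.088,0.153,0.04],0.069],[0.3,[0.108,0.139,0.04],0.069],[0.3,[0.127,0.123,0.04],0.069],[0.3,[0.142,0.105,0.04],0.069],[0.3,[0.155,0.084,0.04],0.069],[0.3,[0.166,0.062,0.04],0.069],[0.3,[0.172,0.038,0.04],0.069],[0.3,[0.176,0.014,0.04],0.069],[0.3,[0,0,0],0]])

```text
clock: 2.48
position: [465.1, -278.1, 132.4]
ee_rot: [-0.706, 0.708, 0.001, -0.001]
contact_force: [0.2, 0.4, 0.3]
gripper_width: 55.4
```

```bash
sed -i 's/round(v\/300,4)/float(round(v\/300,4))/; s/tr=round(-dpsi\/n\/2,4)/tr=float(round(-dpsi\/n\/2,4))/' h.py; python3 - <<'E'
from h import *
st(); p=plan([467.5,-276,51],-np.pi/2,hand=.3,rows=3)
E
```

```text
t 2.48 p [ 465.1 -278.1  132.4] yaw -1.575 F [0.2 0.4 0.3] M [ 0.06 -0.    0.03] w 55.4 j [-0.24  0.35 -0.34 -0.   -0.88  0.24]
3 [[0.3,[-0.0023,-0.0026,0.0904],-0.0006],[0.3,[-0.0023,-0.0026,0.0904],-0.0006],[0.3,[-0.0023,-0.0026,0.0904],-0.0006]]
```

Call:
drive_tool(increments=[[0.3,[-0.002,-0.003,0.09],0],[0.3,[-0.002,-0.003,0.09],0],[0.3,[-0.002,-0.002,0.09],0],[-0.6,[0,0,0],0],[-0.6,[0,0,0],0],[-0.6,[0,0,0],0],[-0.6,[0,0,0],0]])

```text
clock: 3.35
position: [468.8, -273.5, 53.9]
ee_rot: [0.708, -0.706, 0.0, -0.0]
contact_force: [-0.3, 0.5, -3.1]
gripper_width: 28.1
```

```bash
python3 - <<'E'
from h import *
st()
E
```

```text
t 3.35 p [ 468.8 -273.5   53.9] yaw -1.569 F [-0.3  0.5 -3.1] M [ 0.04 -0.01 -0.05] w 28.1 j [-0.23  0.46 -0.42 -0.   -0.69  0.23]
```

Call:
drive_tool(increments=[[-0.6,[0,0,0],0]])

```text
clock: 3.48
position: [468.7, -273.6, 53.6]
ee_rot: [0.708, -0.706, 0.0, -0.0]
contact_force: [0.4, 0.5, -3.0]
gripper_width: 27.8
```

```bash
python3 - <<'E'
from h import *
st()
t=get_image('top');s=get_image('side');st()
a=cv2.resize(t[180:260,310:390],None,fx=5,fy=5);b=cv2.resize(s[240:320,200:280],None,fx=5,fy=5)
cv2.imwrite('pics/g1.png',np.hstack([a,b])[:,:,::-1])
E
```

```text
t 3.48 p [ 468.7 -273.6   53.6] yaw -1.569 F [ 0.4  0.5 -3. ] M [-0.05  0.03  0.06] w 27.8 j [-0.23  0.46 -0.42 -0.   -0.69  0.23]
t 3.58 p [ 468.7 -273.6   53.6] yaw -1.569 F [-1.  -0.3 -1.5] M [ 0.1   0.14 -0.06] w 27.9 j [-0.23  0.46 -0.42  0.   -0.69  0.23]
```

View pics/g1.png

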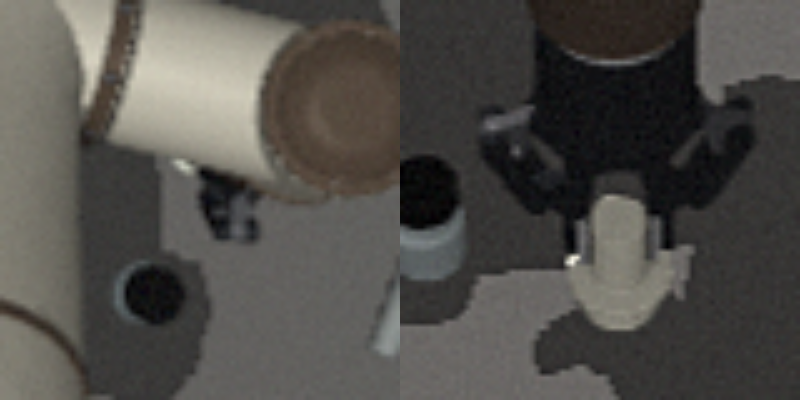

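```bash
python3 - <<'E'
from h import *
s=get_image('side')
b=cv2.resize(s[255:315,215:275],None,fx=10,fy=10,interpolation=cv2.INTER_CUBIC)
for z in (72,31,0):
    for p in ([468.7,-273.6,z],[469.1,-277.2,z]):
        u=proj('side',p); print(z,u); c=((u-[215,255]+.5)*10).astype(int)
        cv2.circle(b,tuple(int(v) for v in c),3,(255,0,0) if p[1]>-275 else (0,255,0),-1)
cv2.imwrite('pics/g2.png',b[:,:,::-1]); st()
E
```

```text
72 [243.39668277 282.03444282]
72 [243.59362345 283.19176354]
31 [243.54915562 292.03367375]
31 [243.74167747 293.18642419]
0 [243.65962865 299.27853957]
0 [243.84893808 300.42725071]
t 3.62 p [ 468.7 -273.6   53.6] yaw -1.569 F [-0.4  0.3 -1.6] M [ 0.12  0.09 -0.  ] w 28.0 j [-0.23  0.46 -0.42  0.   -0.69  0.23]
```

View pics/g2.png

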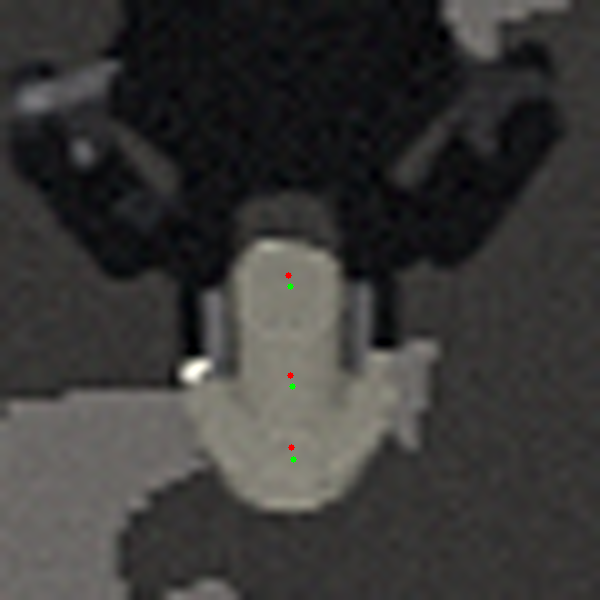

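Call:
drive_tool(increments=[[0.2,[0,0,0],0],[0.2,[0,0,0],0],[0.2,[0,0,0.01],0.087],[0.2,[0,0,0],0.087],[0.2,[0,0,0],0.087],[0.2,[0,0,0],0.087],[0.2,[0,0,0],0.087],[0.2,[0,0,0],0.087],[0.2,[0,0,0],0.087],[0.2,[0,0,0],0.087],[0.2,[0,0,0],0.087],[0.2,[0,0,0],0]])

```text
clock: 5.12
position: [468.9, -273.7, 50.5]
ee_rot: [-0.004, 1.0, -0.0, 0.0]
contact_force: [-0.8, 0.9, 0.1]
gripper_width: 51.1
```

```bash
python3 - <<'E'
from h import *
st()
E
```

```text
t 5.12 p [ 468.9 -273.7   50.5] yaw -3.133 F [-0.8  0.9  0.1] M [-0.03  0.01 -0.01] w 51.1 j [-0.23  0.47 -0.43  0.   -0.68 -1.33]
```

Call:
drive_tool(increments=[[-0.8,[0,0,0],0],[-0.8,[0,0,0],0],[-0.8,[0,0,0],0],[-0.8,[0,0,0],0],[-0.8,[0,0,-0.03],0],[-0.8,[0,0,-0.1],0],[-0.8,[0,0,-0.1],0]])

```text
clock: 6.0
position: [467.6, -272.9, 119.2]
ee_rot: [-0.003, 1.0, 0.001, -0.001]
contact_force: [0.3, 0.4, -2.8]
gripper_width: 28.3
```

```bash
python3 - <<'E'
from h import *
st(); s=get_image('side')
b=cv2.resize(s[215:315,190:300],None,fx=6,fy=6,interpolation=cv2.INTER_CUBIC)
cv2.imwrite('pics/g3.png',b[:,:,::-1])
# goal: above socket
p=plan([517,-9.5,120],-np.pi+.5,hand=-.8)
E
```

```text
t 6.0 p [ 467.6 -272.9  119.2] yaw -3.135 F [ 0.3  0.4 -2.8] M [ 0.   -0.08 -0.05] w 28.3 j [-0.23  0.37 -0.36 -0.   -0.84 -1.33]
5 [[-0.8,[-0.0326,0.176,0.0025],-0.0492],[-0.8,[-0.0497,0.172,0.0025],-0.0492],[-0.8,[-0.0664,0.1663,0.0025],-0.0492],[-0.8,[-0.0824,0.1589,0.0025],-0.0492],[-0.8,[-0.0976,0.1501,0.0025],-0.0492]]
```

View pics/g3.png

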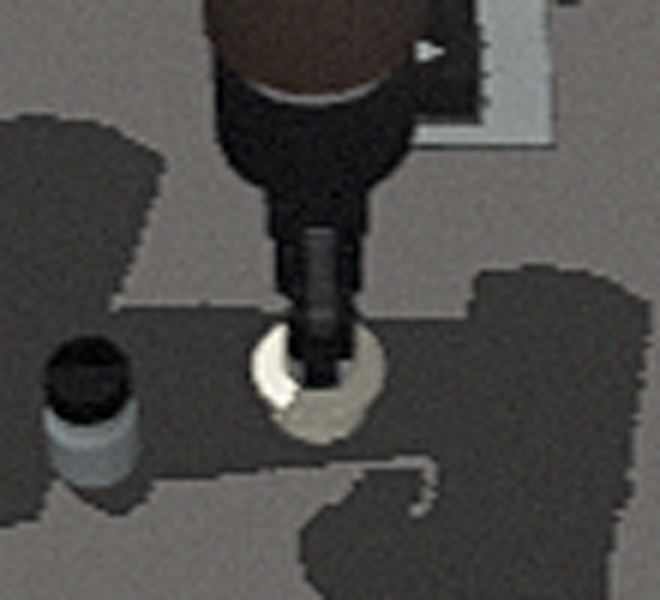

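Call:
drive_tool(increments=[[-0.8,[0,0.03,0],-0.087],[-0.8,[0,0.05,0],-0.087],[-0.8,[0,0.07,0],-0.087],[-0.8,[0,0.09,0],-0.087],[-0.8,[0,0.09,0],-0.087],[-0.8,[0,0.09,0],-0.087],[-0.8,[0,0.07,0],-0.087],[-0.8,[0,0.05,0],-0.087],[-0.8,[0,0,0],-0.087]])

```text
clock: 7.18
position: [372.1, -152.7, 118.7]
ee_rot: [0.71, -0.704, -0.001, 0.001]
contact_force: [-0.2, -1.1, -2.1]
gripper_width: 28.0
```

```bash
python3 - <<'E'
from h import *
st(); 
p=plan([517,-9.5,100],-np.pi/2,hand=-.8)
E
```

```text
t 7.17 p [ 372.1 -152.7  118.7] yaw -1.563 F [-0.2 -1.1 -2.1] M [-0.08 -0.05  0.08] w 28.0 j [ 0.02  0.16 -0.68 -0.   -0.74 -0.01]
4 [[-0.8,[-0.1184,-0.1217,0.0156],0.001],[-0.8,[-0.1187,-0.1214,0.0156],0.001],[-0.8,[-0.1189,-0.1212,0.0156],0.001],[-0.8,[-0.1191,-0.121,0.0156],0.001]]
```

Call:
drive_tool(increments=[[-0.8,[-0.119,-0.121,0.015],0],[-0.8,[-0.119,-0.121,0.015],0.002],[-0.8,[-0.119,-0.121,0.015],0.002],[-0.8,[-0.119,-0.121,0.015],0],[-0.8,[0,0,0],0],[-0.8,[0,0,0],0]])

```text
clock: 7.92
position: [518.2, -10.8, 100.3]
ee_rot: [-0.705, 0.709, 0.001, -0.001]
contact_force: [-0.9, -0.2, -3.3]
gripper_width: 28.4
```

```bash
python3 - <<'E'
from h import *
st(); s=get_image('side'); t=get_image('top'); P=read_state()['position']
cv2.imwrite('pics/s4.png',s[:,:,::-1])
b=cv2.resize(s[165:245,215:300],None,fx=7,fy=7,interpolation=cv2.INTER_CUBIC)
for z in (P[2]-50.5,P[2]-50.5+31):
    u=proj('side',[P[0],P[1],z]); c=((u-[215,165]+.5)*7).astype(int); cv2.circle(b,tuple(int(v) for v in c),3,(255,0,0),-1)
cv2.imwrite('pics/g4.png',b[:,:,::-1]); st()
p=plan([517,-9.5,100],-np.pi/2,hand=-.8)
E
```

```text
t 7.92 p [518.2 -10.8 100.3] yaw -1.577 F [-0.9 -0.2 -3.3] M [-0.05  0.03  0.01] w 28.4 j [ 0.29  0.36 -0.44 -0.   -0.78 -0.3 ]
t 8.03 p [518.3 -11.5 100.9] yaw -1.578 F [-0.3 -0.4 -2.7] M [ 0.   -0.01 -0.03] w 28.1 j [ 0.29  0.36 -0.44 -0.   -0.78 -0.3 ]
1 [[-0.8,[-0.0065,0.0045,0.0031],-0.0035]]
```

View pics/g4.png

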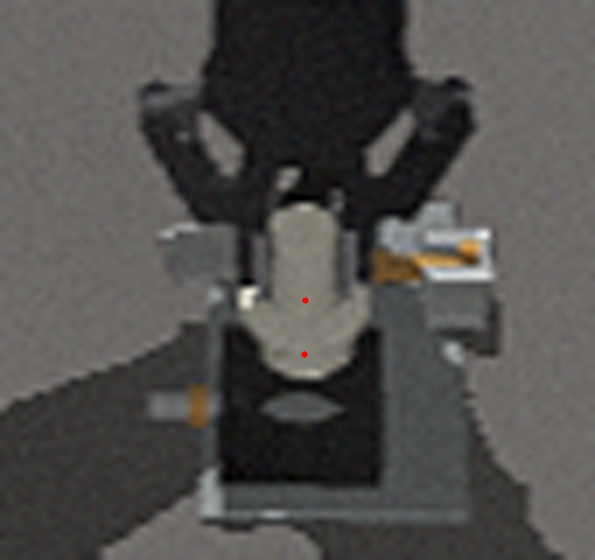

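```bash
python3 - <<'E'
from h import *
x,y,z=518.3,-11.5,100.9-50.5
def c(p): return ((proj('side',p)-[215,165]+.5)*7-.5).round(1)
for r in (20,18,16): print('foot near',r,c([x,y-r,z]))
print('flange L/R',c([x-27,y,z+28]),c([x+27,y,z+28]),'head top far',c([x,y+15,z+72]))
f=lambda u,v:((u+.5)/7-.5+215,(v+.5)/7-.5+165)
print('block front bottom',onz('side',*f(302,486),6), 'front-left/right',onz('side',*f(222,486),6),onz('side',*f(382,486),6))
print('block back top',onz('side',*f(302,326),33))
print('plate front edge',onz('side',*f(330,519),6))
s=cv2.imread('pics/s4.png').mean(2)
print('col 258 rows 205-245');print([int(v) for v in s[205:246,258]]);print([int(v) for v in s[205:246,256]])
print('row 230', [int(v) for v in s[230,240:285]]);print('row 226', [int(v) for v in s[226,240:285]])
print('row 210 flange', [int(v) for v in s[210,240:285]])
E
```

```text
foot near 20 [306.3 387. ]
foot near 18 [306.  383.7]
foot near 16 [305.8 380.4]
flange L/R [240.2 307.2] [369.2 304.1] head top far [304.3 202.6]
block front bottom [516.33062636 -46.13946916   6.        ] front-left/right [482.34453483 -44.86365689   6.        ] [550.35104183 -47.41656992   6.        ]
block back top [519.45359219  24.44778201  33.        ]
plate front edge [527.16700852 -65.77358744   6.        ]
col 258 rows 205-245
[128, 125, 127, 130, 133, 123, 121, 126, 125, 132, 122, 124, 128, 147, 39, 21, 74, 81, 75, 84, 51, 27, 23, 24, 27, 27, 25, 24, 14, 67, 80, 74, 76, 96, 61, 45, 93, 111, 113, 102, 107]
[120, 125, 117, 124, 119, 126, 123, 124, 119, 127, 118, 125, 129, 115, 29, 15, 65, 76, 81, 82, 31, 17, 28, 23, 27, 22, 24, 20, 3, 66, 79, 73, 72, 98, 52, 87, 109, 108, 108, 106, 109]
row 230 [53, 55, 55, 58, 73, 61, 32, 12, 18, 25, 25, 17, 18, 25, 19, 26, 22, 25, 27, 30, 20, 31, 23, 27, 27, 24, 24, 20, 25, 41, 74, 77, 79, 71, 73, 77, 75, 77, 77, 78, 76, 67, 54, 56, 49]
row 226 [54, 54, 56, 56, 72, 68, 25, 17, 20, 21, 18, 22, 25, 28, 13, 20, 17, 26, 27, 27, 20, 26, 22, 31, 24, 24, 24, 23, 26, 38, 72, 81, 73, 75, 72, 79, 69, 76, 76, 77, 78, 69, 51, 84, 116]
row 210 flange [104, 105, 115, 110, 95, 73, 79, 77, 75, 103, 121, 128, 124, 128, 125, 127, 126, 121, 123, 119, 118, 125, 123, 121, 129, 125, 122, 98, 72, 77, 78, 74, 73, 76, 68, 78, 101, 107, 103, 109, 108, 109, 107, 104, 66]
```

```bash
python3 - <<'E'
from h import *
s=cv2.imread('pics/s4.png').mean(2)
for r in range(220,227): print(r,[int(v) for v in s[r,248:268]])
for x in (516,518): print(x,[proj('side',[x,-10,z]).round(2) for z in (6,33)], proj('side',[x,11,6]).round(2), proj('side',[x,-31.5,33]).round(2),proj('side',[x,-34.5,33]).round(2))
for r in (226,228,230,232): 
    v=s[r]; print(r,[int(a) for a in v[243:249]],[int(a) for a in v[266:272]])
E
```

```text
220 [29, 32, 23, 18, 23, 25, 20, 26, 15, 19, 21, 14, 12, 23, 30, 28, 19, 26, 21, 27]
221 [33, 32, 29, 26, 21, 18, 33, 51, 65, 73, 74, 61, 49, 23, 16, 24, 24, 22, 23, 27]
222 [35, 38, 28, 19, 29, 65, 79, 79, 76, 73, 81, 80, 77, 71, 49, 26, 26, 26, 24, 23]
223 [20, 27, 32, 22, 55, 81, 82, 78, 81, 77, 75, 76, 78, 87, 81, 67, 34, 29, 29, 27]
224 [13, 23, 23, 25, 27, 37, 64, 86, 82, 81, 84, 88, 87, 73, 38, 22, 16, 28, 27, 28]
225 [17, 28, 26, 25, 25, 23, 25, 32, 31, 41, 51, 42, 34, 22, 24, 27, 30, 27, 31, 31]
226 [20, 21, 18, 22, 25, 28, 13, 20, 17, 26, 27, 27, 20, 26, 22, 31, 24, 24, 24, 23]
516 [array([257.02, 225.41]), array([257.12, 219.03])] [256.7  220.57] [257.47 224.09] [257.52 224.81]
518 [array([257.68, 225.39]), array([257.79, 219.02])] [257.35 220.56] [258.15 224.08] [258.2  224.79]
226 [56, 72, 68, 25, 17, 20] [24, 23, 26, 38, 72, 81]
228 [62, 70, 65, 32, 20, 20] [28, 28, 26, 40, 70, 79]
230 [58, 73, 61, 32, 12, 18] [24, 20, 25, 41, 74, 77]
232 [49, 112, 132, 49, 10, 17] [28, 30, 14, 48, 82, 82]
```

Call:
drive_tool(increments=[[-0.8,[-0.003,0.003,0.02],0],[-0.8,[0,0,0.02],0],[-0.8,[0,0,0.02],0],[-0.8,[0,0,0.01],0],[-0.8,[0,0,0],0]])

```text
clock: 8.65
position: [518.8, -9.9, 80.0]
ee_rot: [-0.705, 0.709, 0.0, -0.0]
contact_force: [0.6, -0.1, -3.2]
gripper_width: 28.2
```

```bash
python3 - <<'E'
from h import *
st()
E
```

```text
t 8.65 p [518.8  -9.9  80. ] yaw -1.577 F [ 0.6 -0.1 -3.2] M [ 0.01 -0.01 -0.03] w 28.2 j [ 0.29  0.39 -0.46  0.   -0.72 -0.3 ]
```

Call:
drive_tool(increments=[[-0.8,[0,0.003,0.01],0],[-0.8,[0,0,0.01],0],[-0.8,[0,0,0.01],0],[-0.8,[0,0,0.01],0]])

```text
clock: 9.15
position: [517.7, -9.9, 67.9]
ee_rot: [-0.705, 0.709, 0.0, -0.0]
contact_force: [-0.9, -0.8, -1.9]
gripper_width: 28.0
```

```bash
python3 - <<'E'
from h import *
st()
E
```

```text
t 9.15 p [517.7  -9.9  67.9] yaw -1.577 F [-0.9 -0.8 -1.9] M [-0.24  0.32  0.07] w 28.0 j [ 0.29  0.41 -0.47 -0.   -0.69 -0.3 ]
```

Call:
drive_tool(increments=[[-0.8,[0,0,0.01],0],[-0.8,[0,0,0.01],0],[-0.8,[0,0,0.007],0],[-0.8,[0,0,0.005],0],[-0.8,[0,0,0],0]])

```text
clock: 9.78
position: [517.8, -9.9, 59.1]
ee_rot: [-0.705, 0.709, 0.0, -0.0]
contact_force: [-2.2, -0.3, 2.7]
gripper_width: 28.1
```

```bash
python3 - <<'E'
from h import *
st()
E
```

```text
t 9.78 p [517.8  -9.9  59.1] yaw -1.577 F [-2.2 -0.3  2.7] M [-0.32  0.96  0.02] w 28.1 j [ 0.29  0.42 -0.48  0.   -0.67 -0.3 ]
```

Call:
drive_tool(increments=[[-0.8,[0,0,0.005],0],[-0.8,[0,0,0.003],0],[-0.8,[0,0,0],0]])

```text
clock: 10.15
position: [518.6, -9.9, 58.1]
ee_rot: [-0.705, 0.709, -0.001, 0.0]
contact_force: [-4.7, -1.0, 11.0]
gripper_width: 28.0
```

```bash
python3 - <<'E'
from h import *
st()
E
```

```text
t 10.15 p [518.6  -9.9  58.1] yaw -1.576 F [-4.7 -1.  11. ] M [-0.25  1.66 -0.  ] w 28.0 j [ 0.29  0.42 -0.48  0.   -0.67 -0.3 ]
```

Call:
drive_tool(increments=[[-0.8,[0,0,-0.006],0],[0.1,[0,0,0],0],[0.1,[0,0,0],0],[0.1,[0,0,0],0],[0.1,[0,0,-0.06],0],[0.1,[0,0,-0.15],0],[0,[0,0,-0.12],0],[-0.2,[-0.1,-0.03,0],0.05],[-0.2,[-0.1,0,0],0.05],[-0.2,[-0.1,0,0],0.05],[-0.2,[-0.1,0,0],0]])

```text
clock: 11.52
position: [545.7, 109.0, 157.2]
ee_rot: [-0.591, 0.807, -0.0, 0.0]
contact_force: [0.9, -0.3, 0.2]
gripper_width: 34.4
```

```bash
python3 - <<'E'
from h import *
st(); s=get_image('side'); t=get_image('top')
cv2.imwrite('pics/s5.png',s[:,:,::-1])
b=cv2.resize(s[150:245,215:300],None,fx=6,fy=6,interpolation=cv2.INTER_CUBIC)
a=cv2.resize(t[150:215,210:300],None,fx=4,fy=4)
a=cv2.copyMakeBorder(a,0,b.shape[0]-a.shape[0],0,0,cv2.BORDER_CONSTANT)
cv2.imwrite('pics/g5.png',np.hstack([b,a])[:570,:800,::-1])
p=plan([538.7,126.3,150],-1.874,hand=-.2)
E
```

```text
t 11.53 p [545.7 109.  157.2] yaw -1.877 F [ 0.9 -0.3  0.2] M [ 0.02 -0.04  0.02] w 34.4 j [ 0.49  0.35 -0.28 -0.   -0.94 -0.79]
1 [[-0.2,[-0.043,0.0412,0.0235],0.0001]]
```

View pics/g5.png

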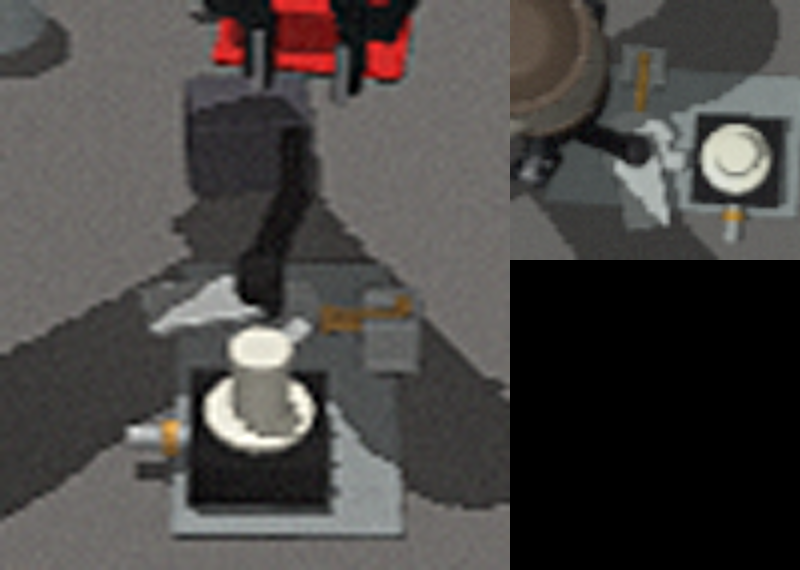

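```bash
python3 - <<'E'
from h import *
s=cv2.imread('pics/s5.png').mean(2)
for r in range(169,188): print(r,[int(v) for v in s[r,254:274]])
print(proj('side',[538.7,126.3,106]),proj('side',[538.7,126.3,90]),proj('side',[538.7,126.3,65]))
E
```

```text
169 [42, 44, 48, 44, 41, 36, 44, 43, 40, 40, 38, 57, 76, 85, 113, 109, 110, 103, 109, 109]
170 [42, 51, 47, 49, 49, 44, 54, 55, 56, 57, 50, 53, 66, 94, 110, 106, 104, 109, 109, 109]
171 [52, 53, 51, 54, 51, 44, 47, 42, 29, 21, 19, 33, 42, 79, 113, 111, 105, 108, 109, 105]
172 [44, 47, 45, 43, 44, 43, 51, 38, 14, 12, 18, 24, 36, 81, 114, 109, 108, 109, 107, 108]
173 [48, 44, 41, 48, 50, 48, 46, 40, 16, 27, 21, 26, 43, 79, 108, 110, 111, 109, 105, 108]
174 [50, 46, 45, 49, 48, 45, 46, 30, 15, 25, 15, 28, 51, 89, 118, 108, 108, 108, 114, 104]
175 [42, 47, 47, 48, 43, 48, 50, 34, 21, 32, 18, 28, 39, 78, 114, 110, 104, 108, 107, 105]
176 [48, 44, 50, 40, 49, 42, 44, 44, 16, 22, 15, 24, 37, 47, 88, 112, 109, 107, 106, 112]
177 [47, 49, 43, 51, 48, 46, 50, 34, 22, 29, 14, 33, 37, 44, 81, 111, 109, 107, 106, 107]
178 [47, 47, 47, 45, 49, 46, 47, 42, 20, 19, 23, 26, 43, 47, 80, 112, 108, 108, 109, 107]
179 [46, 44, 51, 47, 52, 46, 51, 38, 20, 25, 23, 26, 42, 48, 80, 113, 112, 108, 108, 109]
180 [54, 43, 43, 45, 43, 44, 45, 33, 22, 18, 20, 31, 39, 55, 82, 113, 111, 106, 106, 105]
181 [46, 47, 47, 45, 43, 45, 46, 38, 18, 27, 24, 22, 41, 55, 83, 109, 110, 105, 107, 106]
182 [46, 51, 61, 62, 57, 62, 54, 23, 20, 22, 26, 13, 34, 41, 86, 115, 115, 107, 109, 107]
183 [64, 59, 58, 55, 61, 59, 34, 20, 24, 23, 24, 26, 26, 53, 50, 82, 109, 107, 110, 111]
184 [64, 56, 58, 56, 63, 50, 27, 21, 23, 23, 21, 23, 42, 63, 60, 87, 117, 107, 103, 108]
185 [59, 55, 57, 59, 55, 41, 26, 20, 32, 21, 17, 36, 60, 59, 57, 51, 81, 116, 108, 109]
186 [63, 62, 57, 64, 45, 25, 14, 23, 23, 26, 21, 36, 59, 60, 58, 54, 50, 84, 113, 110]
187 [60, 54, 60, 61, 50, 21, 22, 23, 23, 19, 33, 51, 61, 56, 53, 54, 54, 53, 80, 109]
[262.56844271 171.56592694] [262.46965326 175.58507388] [262.31829464 181.74294351]
```

Call:
drive_tool(increments=[[-0.2,[-0.045,0.033,0.02],0],[-0.2,[0,0,0.06],0],[-0.2,[0,0,0.08],0],[-0.2,[0,0,0.08],0],[-0.2,[0,0,0],0]])

```text
clock: 12.25
position: [538.2, 122.9, 83.2]
ee_rot: [-0.591, 0.807, 0.001, -0.003]
contact_force: [-0.1, -0.1, -0.3]
gripper_width: 34.2
```

```bash
python3 - <<'E'
from h import *
st(); s=get_image('side'); 
b=cv2.resize(s[130:225,215:315],None,fx=6,fy=6,interpolation=cv2.INTER_CUBIC)
cv2.imwrite('pics/g6.png',b[:,:,::-1])
E
```

```text
t 12.25 p [538.2 122.9  83.2] yaw -1.878 F [-0.1 -0.1 -0.3] M [-0.02 -0.05  0.02] w 34.2 j [ 0.52  0.43 -0.37 -0.   -0.77 -0.82]
```

View pics/g6.png

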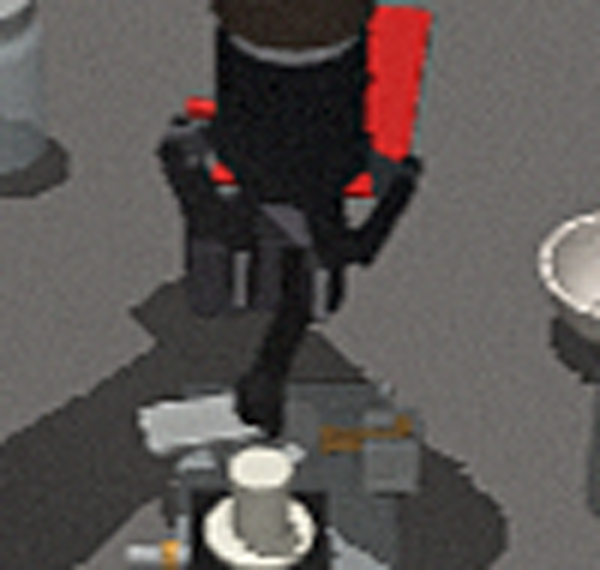

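Call:
drive_tool(increments=[[-0.53,[0,0,0],0],[-0.53,[0,0,0],0],[-0.53,[0,0,0],0]])

```text
clock: 12.68
position: [540.4, 123.9, 85.8]
ee_rot: [-0.591, 0.807, -0.0, 0.001]
contact_force: [-0.1, -0.5, -0.2]
gripper_width: 20.2
```

```bash
python3 - <<'E'
from h import *
st()
E
```

```text
t 12.68 p [540.4 123.9  85.8] yaw -1.877 F [-0.1 -0.5 -0.2] M [-0.    0.02  0.01] w 20.2 j [ 0.52  0.43 -0.37  0.   -0.77 -0.82]
```

Call:
drive_tool(increments=[[-0.53,[0.002,0.02,0.007],-0.05],[-0.53,[0.002,0.02,0],-0.05],[-0.53,[0.002,0.02,0],-0.05]])

```text
clock: 13.05
position: [525.3, 126.8, 84.6]
ee_rot: [-0.706, 0.708, -0.002, 0.004]
contact_force: [6.3, 0.5, -0.3]
gripper_width: 20.0
```

```bash
cat >> h.py <<'E'
def kn(A=(521.5,70)):
    s=read_state(); p=s['position'][:2]-A; th=np.arctan2(p[1],p[0]); F=s['contact_force'][:2]; r=p/np.linalg.norm(p); t=np.array([-r[1],r[0]])
    print('r',np.linalg.norm(p).round(1),'th',round(th,3),'want psi',round(((th-np.pi)+np.pi)%(2*np.pi)-np.pi,3),'Frad',(F@r).round(1),'Ftan',(F@t).round(1)); st()
E
python3 - <<'E'
from h import *
kn()
E
```

```text
r 56.9 th 1.504 want psi -1.638 Frad 0.9 Ftan -6.2
t 13.05 p [525.3 126.8  84.6] yaw -1.573 F [ 6.3  0.5 -0.3] M [-0.04 -1.52 -0.05] w 20.0 j [ 0.54  0.41 -0.41  0.   -0.75 -0.54]
```

Call:
drive_tool(increments=[[-0.53,[0.001,0.02,0],-0.05],[-0.53,[0.001,0.02,0],-0.05],[-0.53,[0.001,0.02,0],-0.05],[-0.53,[0.001,0.02,0],-0.05]])

```text
clock: 13.55
position: [502.4, 123.3, 84.6]
ee_rot: [0.833, -0.553, 0.003, -0.004]
contact_force: [7.2, 2.8, -1.7]
gripper_width: 20.0
```

```bash
python3 - <<'E'
from h import *
kn()
t=get_image('top');cv2.imwrite('pics/g7.png',cv2.resize(t[150:215,210:300],None,fx=6,fy=6)[:,:,::-1])
E
```

```text
r 56.6 th 1.915 want psi -1.226 Frad 0.2 Ftan -7.7
t 13.55 p [502.4 123.3  84.6] yaw -1.172 F [ 7.2  2.8 -1.7] M [ 0.67 -1.6  -0.08] w 20.0 j [ 0.56  0.38 -0.47  0.   -0.72 -0.16]
```

View pics/g7.png

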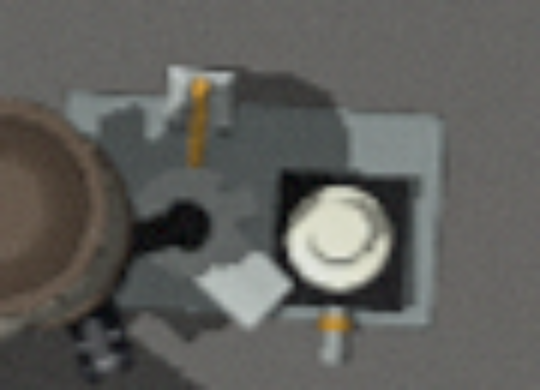

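Call:
drive_tool(increments=[[-0.53,[0.001,0.02,0],-0.05],[-0.53,[0.001,0.02,0],-0.05]])

```text
clock: 13.85
position: [491.6, 117.9, 84.5]
ee_rot: [0.884, -0.468, 0.003, -0.004]
contact_force: [4.0, 5.3, -0.3]
gripper_width: 20.3
```

```bash
python3 - <<'E'
from h import *
kn()
E
```

```text
r 56.5 th 2.128 want psi -1.014 Frad 2.4 Ftan -6.2
t 13.85 p [491.6 117.9  84.5] yaw -0.973 F [ 4.   5.3 -0.3] M [ 1.43 -1.05  0.03] w 20.3 j [ 0.56  0.36 -0.49  0.   -0.71  0.04]
```

Call:
drive_tool(increments=[[-0.53,[0,0.008,0],-0.02],[-0.53,[0,0.008,0],-0.02]])

```text
clock: 14.1
position: [487.3, 115.1, 84.5]
ee_rot: [0.902, -0.433, 0.002, -0.004]
contact_force: [2.1, 5.3, 0.8]
gripper_width: 19.9
```

```bash
python3 - <<'E'
from h import *
kn()
E
```

```text
r 56.6 th 2.22 want psi -0.922 Frad 2.9 Ftan -4.9
t 14.1 p [487.3 115.1  84.5] yaw -0.895 F [2.1 5.3 0.8] M [ 1.37 -0.7   0.08] w 19.9 j [ 0.56  0.35 -0.5   0.   -0.7   0.12]
```

Call:
drive_tool(increments=[[-0.53,[0,0.006,0],-0.015],[-0.53,[0,0.006,0],-0.015]])

```text
clock: 14.35
position: [484.8, 112.9, 84.6]
ee_rot: [0.914, -0.406, 0.003, -0.004]
contact_force: [3.3, 5.7, -1.0]
gripper_width: 20.2
```

```bash
python3 - <<'E'
from h import *
kn()
E
```

```text
r 56.5 th 2.279 want psi -0.863 Frad 2.2 Ftan -6.2
t 14.35 p [484.8 112.9  84.6] yaw -0.835 F [ 3.3  5.7 -1. ] M [ 1.55 -0.87  0.08] w 20.2 j [ 0.56  0.35 -0.51  0.   -0.7   0.18]
```

Call:
drive_tool(increments=[[-0.53,[0,0.006,0],-0.015],[-0.53,[0,0.006,0],-0.015]])

```text
clock: 14.6
position: [481.8, 110.3, 84.5]
ee_rot: [0.926, -0.378, 0.002, -0.003]
contact_force: [2.9, 5.6, 1.2]
gripper_width: 20.1
```

```bash
python3 - <<'E'
from h import *
kn()
t=get_image('top');cv2.imwrite('pics/g8.png',cv2.resize(t[150:215,210:300],None,fx=6,fy=6)[:,:,::-1])
E
```

```text
r 56.6 th 2.349 want psi -0.793 Frad 2.0 Ftan -5.9
t 14.6 p [481.8 110.3  84.5] yaw -0.775 F [2.9 5.6 1.2] M [ 1.53 -0.58  0.04] w 20.1 j [ 0.55  0.35 -0.52  0.   -0.7   0.24]
```

View pics/g8.png

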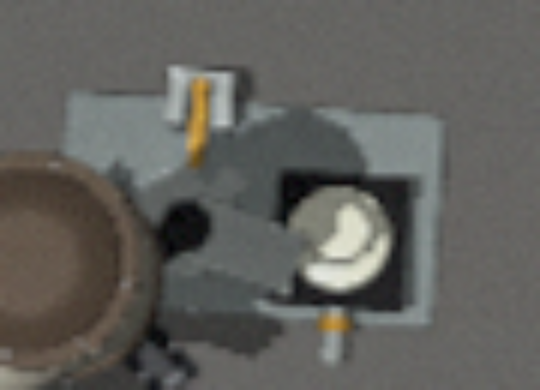

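Call:
drive_tool(increments=[[-0.53,[0,0.006,0],-0.015],[-0.53,[0,0.006,0],-0.015]])

```text
clock: 14.9
position: [479.4, 107.8, 84.5]
ee_rot: [0.937, -0.35, 0.003, -0.003]
contact_force: [3.0, 5.7, 0.9]
gripper_width: 20.2
```

```bash
python3 - <<'E'
from h import *
kn()
E
```

```text
r 56.6 th 2.41 want psi -0.731 Frad 1.6 Ftan -6.2
t 14.9 p [479.4 107.8  84.5] yaw -0.716 F [3.  5.7 0.9] M [ 1.66 -0.64  0.05] w 20.2 j [ 0.55  0.34 -0.53 -0.   -0.69  0.3 ]
```

Call:
drive_tool(increments=[[-0.53,[0,0.006,0],-0.015],[-0.53,[0,0.006,0],-0.015]])

```text
clock: 15.15
position: [476.2, 104.3, 84.3]
ee_rot: [0.947, -0.322, 0.002, -0.002]
contact_force: [-0.6, 3.7, 3.0]
gripper_width: 20.2
```

```bash
python3 - <<'E'
from h import *
kn()
t=get_image('top');cv2.imwrite('pics/g9.png',cv2.resize(t[150:215,210:300],None,fx=6,fy=6)[:,:,::-1])
E
```

```text
r 56.8 th 2.493 want psi -0.648 Frad 2.7 Ftan -2.6
t 15.15 p [476.2 104.3  84.3] yaw -0.656 F [-0.6  3.7  3. ] M [ 0.81 -0.21  0.01] w 20.2 j [ 0.55  0.34 -0.53  0.   -0.69  0.37]
```

View pics/g9.png

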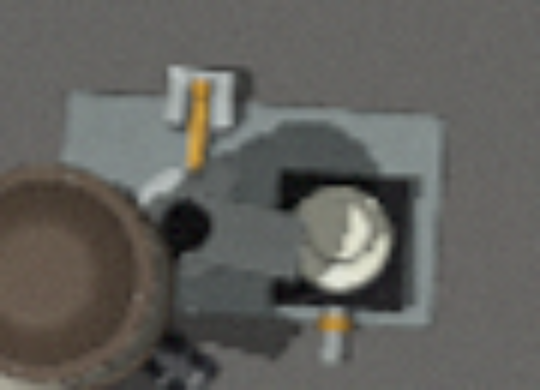

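Call:
drive_tool(increments=[[-0.53,[0,0.003,0],-0.007],[-0.53,[0,0,0],0]])

```text
clock: 15.45
position: [472.6, 101.1, 82.6]
ee_rot: [0.949, -0.316, -0.001, 0.001]
contact_force: [-0.7, 0.6, 0.4]
gripper_width: 20.3
```

```bash
python3 - <<'E'
from h import *
kn()
t=get_image('top');cv2.imwrite('pics/t10.png',t[:,:,::-1]);cv2.imwrite('pics/g10.png',cv2.resize(t[150:215,210:300],None,fx=6,fy=6)[:,:,::-1])
kn()
for r in range(160,182): print(r,[tuple(int(a) for a in v) [0]-int(v[2]) for v in t[r,238:248]])
E
```

```text
r 58.0 th 2.576 want psi -0.565 Frad 0.9 Ftan -0.1
t 15.45 p [472.6 101.1  82.6] yaw -0.644 F [-0.7  0.6  0.4] M [0.   0.01 0.02] w 20.3 j [ 0.55  0.34 -0.54 -0.   -0.7   0.38]
r 57.9 th 2.575 want psi -0.567 Frad -0.4 Ftan 0.3
t 15.5 p [472.7 101.1  82.6] yaw -0.644 F [ 0.1 -0.5 -0.1] M [-0.01  0.02 -0.05] w 19.8 j [ 0.55  0.34 -0.54 -0.   -0.7   0.38]
160 [3, 2, 4, 3, 4, 3, 3, 6, 3, 7]
161 [-1, -4, -3, 1, -1, 2, 6, 0, 2, 5]
162 [-5, -6, -3, -3, -4, -1, -4, -6, -4, -8]
163 [-2, -6, -2, -7, -8, -6, -5, -5, -4, -4]
164 [-3, -4, -5, -6, 20, 22, 1, -6, -4, -3]
165 [-7, -3, -8, 34, 104, 103, 52, -2, -3, -3]
166 [-2, -4, -7, 39, 122, 150, 95, -2, -5, -5]
167 [-2, -6, -8, 13, 87, 116, 62, -6, -6, -4]
168 [-4, -4, -5, 13, 99, 134, 72, -13, -5, -6]
169 [-5, -5, -9, 31, 105, 143, 75, -12, -6, -7]
170 [-4, -5, -9, 62, 122, 130, 59, -7, -8, -5]
171 [-5, -2, -10, 68, 126, 130, 51, -9, -3, 0]
172 [-9, -10, -16, 53, 132, 119, 46, -7, -6, -7]
173 [-8, -8, -14, 63, 133, 115, 35, -9, -6, -10]
174 [-8, -11, -18, 73, 148, 109, 22, -11, -6, -8]
175 [-7, -12, -16, 72, 150, 95, 4, -7, -7, -10]
176 [-9, -12, -9, 85, 151, 97, -6, -7, -3, -8]
177 [-10, -10, -6, 63, 141, 89, -7, -4, -1, -3]
178 [-7, -7, -1, 81, 123, 50, -7, -5, -2, -1]
179 [-4, -3, -6, 36, 80, 12, -6, -5, -2, -1]
180 [-5, -5, -6, 4, 8, -2, -4, -1, -6, -1]
181 [-6, -1, -7, -4, -3, -4, -4, 0, -2, -6]
```

View pics/g10.png

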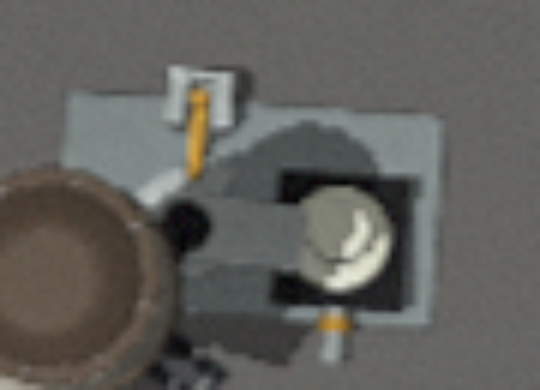

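Call:
drive_tool(increments=[[-0.3,[0,0,0],0],[-0.2,[0,0,0],0],[-0.2,[0,0,-0.05],0],[-0.2,[0,0,-0.1],0],[-0.2,[0,0,-0.15],0],[-0.2,[0,0,-0.15],0],[-0.2,[0,0,-0.1],0]])

```text
clock: 16.38
position: [473.8, 101.9, 250.3]
ee_rot: [0.949, -0.316, 0.001, -0.001]
contact_force: [-0.5, -0.4, -0.1]
gripper_width: 34.1
```

```bash
python3 - <<'E'
from h import *
st(); p=plan([420,230,235],None,hand=-.2)
E
```

```text
t 16.38 p [473.8 101.9 250.3] yaw -0.643 F [-0.5 -0.4 -0.1] M [ 0.04 -0.   -0.04] w 34.1 j [ 0.55  0.14 -0.31  0.   -1.12  0.38]
3 [[-0.2,[-0.1332,-0.0781,0.017],0.0],[-0.2,[-0.1332,-0.0781,0.017],0.0],[-0.2,[-0.1332,-0.0781,0.017],0.0]]
```

Call:
drive_tool(increments=[[-0.2,[-0.13,-0.08,0],0],[-0.2,[-0.13,-0.08,0],0],[-0.2,[-0.13,-0.08,0],0],[-0.2,[-0.13,-0.08,0],0],[-0.2,[0,0,0],0]])

```text
clock: 17.0
position: [405.2, 274.2, 247.8]
ee_rot: [0.949, -0.314, -0.0, 0.0]
contact_force: [0.3, -0.7, 0.3]
gripper_width: 33.9
```

```bash
python3 - <<'E'
from h import *
st(); t=get_image('top'); s=get_image('side'); t0=cv2.imread('pics/top0.png')[:,:,::-1]
def br(im): 
    m=((im[:,:,0].astype(int)-im[:,:,2])>60); m[:158]=0;m[184:]=0;m[:,:236]=0;m[:,252:]=0
    r,c=np.nonzero(m); return r.min(),r.max(),r.mean().round(2),len(r)
print('brass before',br(t0),'now',br(t))
a=cv2.resize(t[150:215,210:300],None,fx=4.4,fy=4.4);b=cv2.resize(s[150:245,215:305],None,fx=4.4,fy=4.4)
a=cv2.copyMakeBorder(a,0,b.shape[0]-a.shape[0],0,0,cv2.BORDER_CONSTANT)
cv2.imwrite('pics/g11.png',np.hstack([a,b])[:,:,::-1]); cv2.imwrite('pics/t11.png',t[:,:,::-1])
cv2.imwrite('pics/s11.png',s[:,:,::-1])
E
```

```text
t 17.0 p [405.2 274.2 247.8] yaw -0.639 F [ 0.3 -0.7  0.3] M [-0.02 -0.06 -0.04] w 33.9 j [ 0.93  0.15 -0.31 -0.   -1.12  0.  ]
brass before (np.int64(163), np.int64(177), np.float64(169.95), 43) now (np.int64(165), np.int64(179), np.float64(172.0), 42)
```

View pics/g11.png

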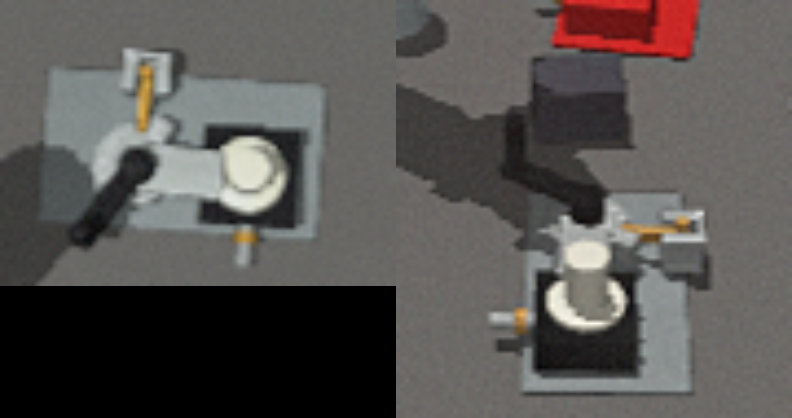

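View pics/s11.png

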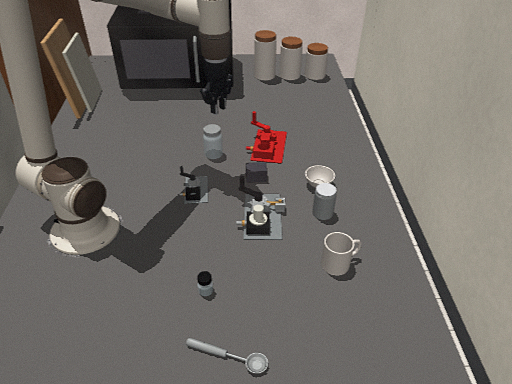

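```bash
python3 -c "
from bench import *
print(job_done())"
```

```text
the job is handed in; nothing more can be done
None
```

The cartridge is in the socket, the cam knob is turned so its tongue lies over the flange, and the pin has dropped into the notch. I handed the job in at about 17 s of the 54 s allowed; no verdict is reported.

- **Cartridge:** I squeezed it once in each direction to centre it in the jaws, then lowered it into the socket. It stopped at the expected height of 58.1 mm at the tool (58.5 expected) with about 11 N on contact. The later pictures show it upright with its flange flat on the block.
- **Knob:** I pushed it counterclockwise with the handle loosely between the fingers. Pushing took about 5–8 N, fell to 2.6 N and then to about 0 N as the pin dropped. I stopped there and did not push on to the shoulder.
- **Last checks:**
  - **Pin:** it moved inward by about 2 pixels, roughly 6.3 mm, which matches the full 6 mm drop.
  - **Tongue:** it lies over the flange.
  - **Arm:** it is clear, with contact force near zero.
  - **Other things:** by eye in the last side picture, the other things on the counter stand where they were. I did not measure them.
- **Disagreement:** the two cameras differed by about 2–3 mm in position. I went by the side view and the contact forces. The gripper also read about 28 mm on the 30 mm head throughout, which I did not explain; the grip held.

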